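# Lay the drained casting mould down on the drying board

## Robot

A 6-joint arm with a two-finger parallel gripper is mounted at the origin on the work surface. World frame = base frame: x ahead of the robot, y to its left, z up, the work surface at z = 0. Lengths are in m, angles in rad, forces in N, time in s.
With the tool pointing down it reaches from about 0.3 to 0.875 m from the base axis. Payload 6.4 kg.
Tool frame: the origin (TCP) lies on the centre line of the jaws, within the pads' length; the fingertips stand 25 mm ahead of it and the grasp point (between the pads) lies 6 mm ahead of it (ctrl.tip_reach is the distance from the TCP to the fingertips, in m); z points along the fingers, y is the line along which they close (so a half turn about z gives the same grasp; the last joint's range is limited). The gripper opens to 85 mm and grips with 20 to 120 N. Pads are 22 mm wide; open, the fingers measure 114 mm over their backs; the gripper's body (76 mm by 85 mm) begins 54 mm behind the grasp point. The pads swing forward as they close: fully open they stand 13 mm farther back than shut.
Start: joints at [1.039, 0.181, 1.607, -0, 1.354, -0.206], TCP at [0.184, 0.545, 0.234] pointing down, gripper open.
Joint ranges: [-2.99, 2.99], [-0.89, 2.07], [0.3, 2.58], [-1.14, 4.28], [0, 2.63], [-3.12, 3.12]. Speed limits (rad/s): [2.57, 2.57, 3.01, 3.14, 3.14, 3.14].

## Interface

Orientations are given as a unit quaternion [w, x, y, z].
In Python, from bench import ctrl gives the robot as it stands.
- The arm moves only by the tool servo_tool, never from a script. Its argument "motion" is a list that holds one entry, the list of rows, each a list of 5 numbers: the shift along the tool's x, y, z in cm, then the turn about the tool's z in degrees, then the closure, from -1 (fully open) to 1 (shut). In form: [[[dx, dy, dz, twist, claw], ...]]. A call has 1 to 5 rows; each row is the pose to reach, as a shift and turn from the pose commanded when the call began, along the tool's axes at that moment; what a row does not reach only later rows make up. A row lasts 1/10 s, in which the tool goes at most 50 mm and 8.59 degrees, less where a joint would pass 70% of its speed; a pose out of reach is approached as far as the arm can. A call with a gripper value outside its range is refused whole. The fingers move at their own pace and stop on an object; the grip force is fixed at half the most. Time passes only in rows, so rows that repeat a pose let the fingers close. It gives the time, the measured TCP pose, the force, the opening and the grip force at its end, in the units of the state.
- ctrl.get_obs(): the state, without advancing time (a new reading comes with each control period).
- ctrl.camera(name): name is "scene" or "top"; returns a dict with "pixels" (420x560x3 uint8, red, green, blue), "depth" (420x560 float32, m along the optical axis (not along the pixel's ray), 0 where there is no reading), "fx", "fy", "cx", "cy" (pixels), "k1" (the pictures are not rectified: a ray, as slopes to the right and down, at radius r is drawn at 1 + k1 r^2 times it, then the intrinsics apply), "R" (3x3) and "t" (3): a world point X has camera coordinates R X + t. Camera axes: x right, y down, z forward; pixel columns grow to the right and rows downward; lengths in m; the calibration is good to about 2 mm. A picture is of the moment at which its call begins.
- ctrl.hand_in(): hands the job in; it is judged then, once.
The state is a dict: "time_s": time; "q": joint angles; "dq": joint speeds; "joint_efforts": joint torques, N m; "eef_pos": TCP position; "eef_rot": TCP orientation; "wrist_force": force on the tool from outside, world axes, zero at the start; "torque": the same for the moment, N m; "opening": opening from 0.0 (shut) to 1.0 (fully open); "grasp_force": force on a finger pad.
Only numpy, scipy, OpenCV 4.12 (cv2) and the standard library are available. Lean on these libraries where they do the work, as an engineer would, in place of code of your own. Each camera call takes 0.05 s, during which the arm holds its last target. There are 200 camera calls.

## Task

The tall plaster mould has finished draining: with the fingertips, push it over so that it lies flat on the felt of its drying board, broad side down with the pouring mouth towards the wooden stop batten, then push it along until that end sits squarely against the batten. Only push it, never pick it up, and leave the two short moulds and the other things on the bench where they stand.

Things in the scene. Friction and masses are not known exactly. Their poses are not given: they have to be found in the camera images.
- board: Drying board fixed to the bench, 290 mm (its x) by 340 mm (its y), grey felt top 12 mm above the bench. Origin at the centre of its underside; its x axis points across the board to the stop batten, which runs along the whole far edge (parallel to y), 20 mm thick and 25 mm higher than the felt. The batten's near face is at board x = +125 mm. The board's place and yaw vary (within about 20 degrees).
- stop (a point): Middle of the batten's near face, 12 mm above the felt; the axes are those of the board.
- tall_mould: Tall plaster mould, 0.3 to 0.55 kg, loose: off-white block 50 (x) by 64 (y) by 120 mm tall (z), two black straps, round dark pouring mouth in its top. Stands on end on the felt, its x axis within 12 degrees of the board's x; its broad faces (64 by 120 mm) look along its x. Origin at the centre of the underside, z towards the mouth.
- tall_mouth (a point): Centre of the tall mould's mouth end (the top face when standing), 120 mm from its origin.
- tall_mid (a point): Centre of the tall mould's block, 60 mm from its origin. Pushed near its top the mould tips; past 23 degrees it falls by itself. The mould starts in one of three places side by side, about 100 mm apart along the board's y and centred about 180 mm before the batten; two short moulds stand in the other two.
- square_mould: Short square plaster mould, 58 by 62 mm and 60 mm tall, loose, standing on the felt in another of the three places; to be left alone. Origin at the centre of its underside.
- round_mould: Short round plaster mould, 62 mm across and 58 mm tall, loose, standing on the felt in another of the three places; to be left alone. Origin at the centre of its underside.
- mug_a: White mug, 80 mm across, 90 mm tall, standing on the bench to the right of the board; leave alone. Origin under its centre.
- mug_b: Brown mug, 76 mm across, 85 mm tall, on the bench to the left; leave alone. Origin under its centre.
- jar: Amber jar, 64 mm across, 80 mm tall, on the bench to the left; leave alone. Origin under its centre.
- brush: Brush lying on the bench to the right; leave alone.
Things that resemble listed ones, but are neither listed nor needed, are in the scene too. What is shaped like the tall_mould but pink or turquoise is not meant.

How it is judged:
On the way:
1. the tall mould has been tipped over and lies on the board (angle between tall_mould's own z axis and vertical above 1.45 rad and z of tall_mid in the frame of board below 0.05 m), for 0.2 s.
At the end, for the whole second after the job is handed in: The tall mould lies still on the board on a broad side (within 0.08 rad), the centre of its mouth end within 6 mm of the batten's near face, its length square to the batten within 0.1 rad; the two short moulds stand upright (0.1 rad) within 20 mm of their starts (angle between tall_mould's own z axis and vertical between 1.49 and 1.65 rad and angle between tall_mould's own y axis and vertical between 1.49 and 1.65 rad and angle between the z axis of tall_mould and the x axis of board, either way round below 0.1 rad and x of tall_mouth in the frame of board above 0.119 m and y of tall_mid in the frame of board between -0.155 and 0.155 m and z of tall_mid in the frame of board below 0.045 m and linear speed of tall_mould below 0.02 m/s and angular speed of tall_mould below 0.2 rad/s and angle between each of square_mould, round_mould's own z axis and vertical below 0.1 rad and distance of each of square_mould, round_mould from where it was at the start of the episode below 0.02 m); the robot touches nothing.
It fails at once if the tall mould is lifted or carried: its centre rises more than 93 mm above the bench, or more than 60 mm once it lies (height (world z) of tall_mid above 0.093 m or (angle between tall_mould's own z axis and vertical above 1.4 rad and height (world z) of tall_mid above 0.06 m)).
It fails at once if a short mould is knocked over or shoved more than 20 mm (distance of any of square_mould, round_mould from where it was at the start of the episode above 0.02 m or angle between any of square_mould, round_mould's own z axis and vertical above 0.5 rad).
It fails at once if a mug, the jar or the brush is moved more than 30 mm (distance of any of mug_a, mug_b, jar, brush from where it was at the start of the episode above 0.03 m).
It also fails if it takes over 48 s, if anything falls off the work surface, if the arm or the gripper's body presses on something with over 40 N, if the wrist force passes 120 N, or if a joint passes its speed limit or range.

## Working session

There is one attempt and no reset: what is moved stays moved. The work goes in short steps, Python scripts to look and compute and a tool call to move; the robot and the scene stay as the last step left them, time stands still between calls to the robot, and variables do not carry over. Pictures are saved under pics/ and viewed, at most 10 in all, crops included, and the job is handed in when it is done.

Besides the shell and the picture viewer there is one more tool, called after "Emit:" as name(argument=value, ...), one argument or row to a line, values as JSON. servo_tool: Moves the arm, as the interface text tells. Its arguments: {"type":"object","properties":{"motion":{"type":"array"}},"required":["motion"]}

```bash
mkdir -p pics
cat > h.py <<'E'
import numpy as np, cv2
from bench import ctrl
def shot(n,save=None):
    c=ctrl.camera(n)
    if save: cv2.imwrite('pics/'+save,c['pixels'][:,:,::-1])
    return c
def rays(c,uv):
    uv=np.atleast_2d(np.float64(uv))
    d=np.stack([(uv[:,0]-c['cx'])/c['fx'],(uv[:,1]-c['cy'])/c['fy']],1)
    s=d.copy()
    for _ in range(20): s=d/(1+c['k1']*(s**2).sum(1,keepdims=True))
    return np.c_[s,np.ones(len(s))]
def onplane(c,uv,z):
    R=np.array(c['R']);t=np.array(c['t'])
    o=-R.T@t; D=rays(c,uv)@R
    return o+D*((z-o[2])/D[:,2])[:,None]
def cloud(c):
    h,w=c['depth'].shape
    u,v=np.meshgrid(np.arange(w),np.arange(h))
    P=rays(c,np.c_[u.ravel(),v.ravel()])*c['depth'].reshape(-1,1)
    return ((P-np.array(c['t']))@np.array(c['R'])).reshape(h,w,3)
E
python3 - <<'E'
from h import *
a=shot('top','top0.png');b=shot('scene','scene0.png')
for c in(a,b): print(-np.array(c['R']).T@np.array(c['t']),c['fx'],c['k1'])
print({k:np.round(v,3) for k,v in ctrl.get_obs().items()})
E
```

```text
[0.47110879 0.01244964 1.27110423] 445.72095306874513 -0.0011707776216007475
[0.93836747 0.54012534 1.05271113] 393.1129161883207 0.01733041880422925
{'time_s': np.float64(0.1), 'q': array([ 1.039,  0.181,  1.608, -0.   ,  1.354, -0.206]), 'dq': array([-0.001, -0.001, -0.003,  0.001,  0.   ,  0.   ]), 'joint_efforts': array([ 1.0000e-03, -4.4587e+01, -3.5224e+01, -0.0000e+00,  4.0000e-03,
       -0.0000e+00]), 'eef_pos': array([0.184, 0.544, 0.234]), 'eef_rot': array([-0.   ,  0.162,  0.987, -0.001]), 'wrist_force': array([ 0.565,  0.375, -0.492]), 'torque': array([-0.025, -0.027, -0.016]), 'grasp_force': np.float64(0.0), 'opening': np.float64(0.997)}
```

View pics/top0.png

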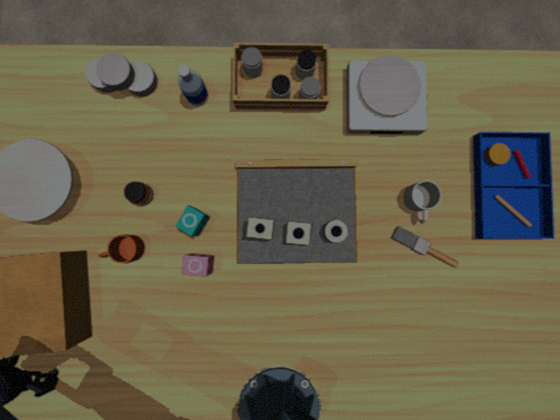

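View pics/scene0.png

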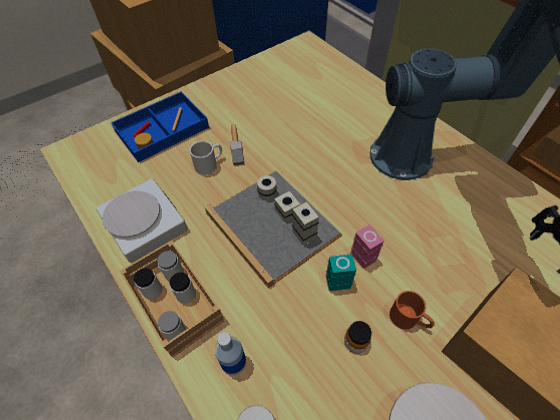

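Top view: the board is at about (297,213), with the batten along its upper edge (row ~165).

Candidates in the top view:
- Off-white block at (260,229), which shows two straps and looks tall in the scene view at (305,220).
- Square block at (298,233).
- Round block at (336,231).
- Turquoise block at (191,220) and pink block at (198,265), both ruled out by colour.

I choose (260,229) and will check it with heights and a crop.

Run:
```python
from h import *
c=shot('top'); s=shot('scene')
im=c['pixels']; P=cloud(c); Z=P[...,2]
cv2.imwrite('pics/crop.png',np.hstack([cv2.resize(im[150:275,225:370,::-1],(400,345),interpolation=2),cv2.resize(s['pixels'][160:290,200:345,::-1],(385,345),interpolation=2)]))
roi=np.zeros(Z.shape,bool); roi[150:275,225:370]=1
def rect(m,z,name):
    n,l,st,_=cv2.connectedComponentsWithStats(m.astype(np.uint8))
    for i in range(1,n):
        if st[i,4]<60: continue
        v,u=np.nonzero(l==i)
        W=onplane(c,np.c_[u,v],z) if z else P[l==i]
        r=cv2.minAreaRect(W[:,:2].astype(np.float32)*1000)
        print(name,st[i,4],'px',np.round([u.mean(),v.mean()]),'rect',np.round(r[0],1),np.round(r[1],1),round(r[2],1),'z',np.round(np.median(Z[l==i]),4))
rect(roi&(Z>.105),.132,'tall')
rect(roi&(Z>.055)&(Z<.09),.072,'short')
rect(roi&(Z>.025)&(Z<.045),None,'batten')
g=im.astype(int); felt=roi&(np.ptp(g,axis=2)<25)&(Z>.004)&(Z<.022)
felt=cv2.morphologyEx(felt.astype(np.uint8),cv2.MORPH_OPEN,np.ones((3,3)))
rect(felt,.012,'felt')
```

```text
tall 501 px [260. 228.] rect [494.7  50.5] [64.8 50.4] 83.9 z 0.1323
short 416 px [336. 231.] rect [ 489.  -151.5] [59.4 59.3] 89.9 z 0.0705
short 499 px [298. 233.] rect [483.8 -50. ] [62.1 57.8] 85.0 z 0.0726
batten 915 px [296. 163.] rect [679.7 -45.8] [ 21.5 337.1] 0.9 z 0.0368
felt 9397 px [296. 212.] rect [536.2 -46.8] [268.2 328.9] 1.1 z 0.0122
```

View pics/crop.png

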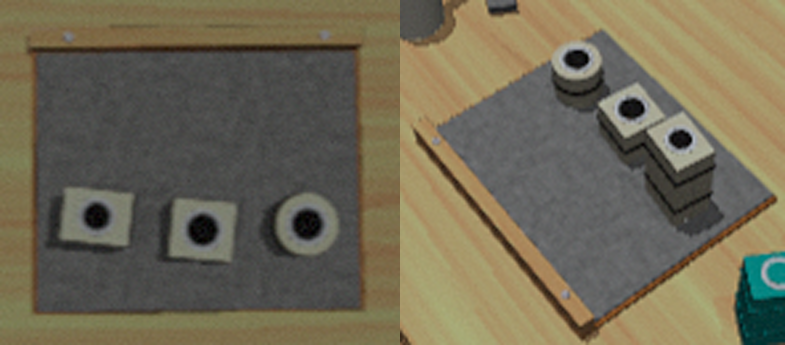

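The crop confirms it: the block at the left, top view (260,228), is the two-strap one. Its top is at z = 0.132 m and its size is 65×50 mm; the neighbours are about 60 mm tall. Now I move towards a point behind it.

Emit:
servo_tool(
  motion=[
    [[-3.6,-3.4,0,0,0.3],[-7.2,-6.9,0,-2,0.3],[-10.8,-10.3,0,-4,0.3],[-14.4,-13.8,0,-6,0.3],[-18,-17.2,0,-8,0.3]],
  ],
)

```text
time_s: 0.7
eef_pos: [0.2998, 0.3225, 0.2344]
eef_rot: [0.0, 0.092, 0.996, 0.0]
wrist_force: [1.2, -0.6, 0.4]
opening: 0.347
grasp_force: 0.0
```

```bash
cat >> h.py <<'E'
from scipy.spatial.transform import Rotation as Ro
def goto(x,y,z,yawy):
    o=ctrl.get_obs(); q=o['eef_rot']; R=Ro.from_quat([q[1],q[2],q[3],q[0]]).as_matrix()
    d=R.T@(np.array([x,y,z])-o['eef_pos'])*100
    a=np.degrees(np.arctan2(R[1,1],R[0,1]))
    print('t',o['time_s'],'pos',np.round(o['eef_pos'],4),'yawy',round(a,2),'zaxis',np.round(R[:,2],3),'open',round(float(o['opening']),3),'F',np.round(o['wrist_force'],1),'tip',ctrl.tip_reach)
    print('d cm',np.round(d,2),'twist',round(a-yawy,2))
E
python3 -c "
from h import *
goto(.44,.0564,.234,83.9)"
```

```text
t 0.7 pos [0.2998 0.3225 0.2344] yawy 79.46 zaxis [ 0.  0. -1.] open 0.347 F [ 1.2 -0.6  0.4] tip 0.025
d cm [-18.65 -23.59   0.05] twist -4.44
```

Emit:
servo_tool(
  motion=[
    [[-3.1,-3.9,0,-1,0.3],[-6.2,-7.8,0,-2,0.3],[-9.3,-11.8,0,-3,0.3],[-12.4,-15.7,0,-4,0.3],[-15.5,-19.7,0,-4.5,0.3]],
  ],
)

```text
time_s: 1.2
eef_pos: [0.4154, 0.1009, 0.2347]
eef_rot: [0.0, 0.054, 0.999, 0.0]
wrist_force: [0.7, 1.2, -0.4]
opening: 0.352
grasp_force: 0.0
```

Emit:
servo_tool(
  motion=[
    [[-3,-3.8,0,0,0.3],[-3,-3.8,4,0,0.3],[-3,-3.8,8,0,0.3],[-3,-3.8,9.7,0,0.3],[-3,-3.8,9.7,0,0.3]],
  ],
)

```text
time_s: 1.7
eef_pos: [0.4382, 0.0619, 0.1346]
eef_rot: [-0.003, 0.054, 0.999, 0.0]
wrist_force: [-1.2, 1.5, 0.1]
opening: 0.351
grasp_force: 0.0
```

```bash
python3 -c "
from h import *
goto(.505,.0495,.137,83.9)
c=shot('scene'); cv2.imwrite('pics/s1.png',cv2.resize(c['pixels'][110:310,200:440,::-1],(720,600)))"
```

```text
t 1.7 pos [0.4382 0.0619 0.1346] yawy 83.8 zaxis [-0.006  0.001 -1.   ] open 0.351 F [-1.2  1.5  0.1] tip 0.025
d cm [-6.78 -0.51 -0.28] twist -0.1
```

View pics/s1.png

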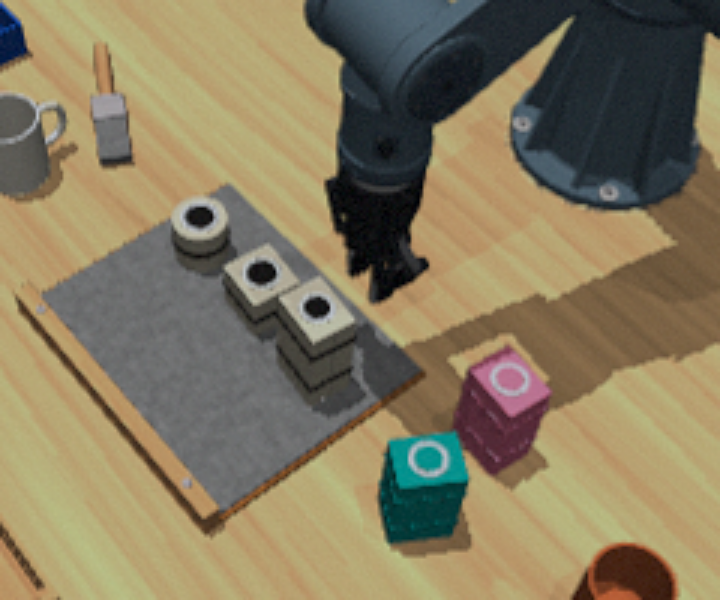

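The fingers hang behind the standing mould: tips at crop (385,290), mould at (318,330), nothing touched yet. I push slowly near its top.

Emit:
servo_tool(
  motion=[
    [[-0.5,-0.3,0,0,0.3],[-1,-0.5,0,0,0.3],[-1.5,-0.5,0,0,0.3],[-2,-0.5,0,0,0.3],[-2.6,-0.5,0,0,0.3]],
  ],
)

```text
time_s: 2.25
eef_pos: [0.4667, 0.0541, 0.1379]
eef_rot: [0.0, 0.054, 0.999, -0.0]
wrist_force: [0.4, -0.5, 0.3]
opening: 0.35
grasp_force: 0.0
```

Emit:
servo_tool(
  motion=[
    [[-0.5,0,0,0,0.3],[-1,0,0,0,0.3],[-1.5,0,0,0,0.3],[-2,0,0,0,0.3],[-2.5,0,0,0,0.3]],
  ],
)

```text
time_s: 2.75
eef_pos: [0.4912, 0.0514, 0.1374]
eef_rot: [-0.0, 0.054, 0.999, 0.0]
wrist_force: [0.4, 0.7, 1.2]
opening: 0.351
grasp_force: 0.0
```

```bash
cat >> h.py <<'E'
def tall(c):
    # upright/tilted/lying tall mould: extents of everything above 50 mm near y 0..0.11
    P=cloud(c).reshape(-1,3)
    m=(P[:,2]>.05)&(P[:,2]<.15)&(P[:,0]>.44)&(P[:,0]<.68)&(P[:,1]>-.01)&(P[:,1]<.11)
    return P[m]
E
python3 -c "
from h import *
goto(.505,.0495,.137,83.9)
Q=tall(shot('top')); print(len(Q),np.round(Q.min(0),3),np.round(Q.max(0),3))
c=shot('scene'); cv2.imwrite('pics/s2.png',cv2.resize(c['pixels'][140:290,200:380,::-1],(720,600)))"
```

```text
t 2.75 pos [0.4912 0.0514 0.1374] yawy 83.84 zaxis [-0.  0. -1.] open 0.351 F [0.4 0.7 1.2] tip 0.025
d cm [-1.39 -0.04  0.04] twist -0.06Traceback (most recent call last):
  File "<string>", line 4, in <module>
    Q=tall(shot('top')); print(len(Q),np.round(Q.min(0),3),np.round(Q.max(0),3))
                                               ~~~~~^^^
    return umr_minimum(a, axis, None, out, keepdims, initial, where)
ValueError: zero-size array to reduction operation minimum which has no identity
```

```bash
python3 -c "
from h import *
c=shot('scene'); cv2.imwrite('pics/s3.png',cv2.resize(c['pixels'][140:290,200:380,::-1],(720,600)))"
```

```text
(no output)
```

View pics/s3.png

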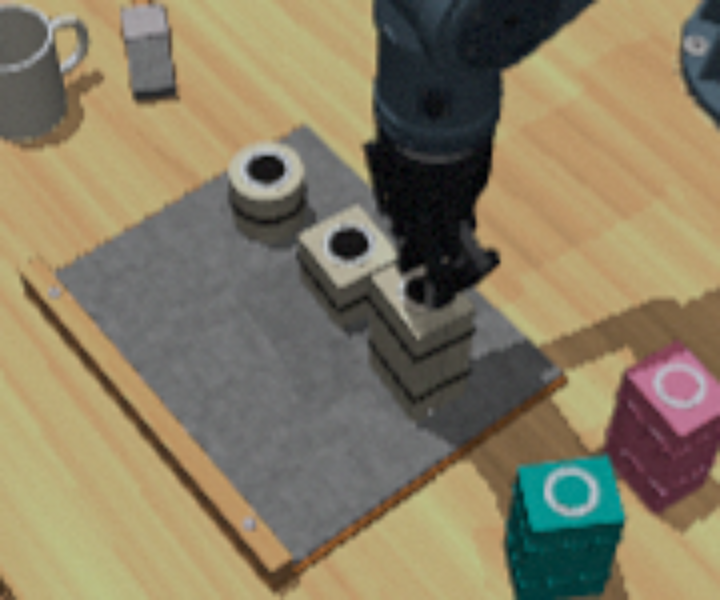

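The mould still looks upright in the picture (top near (420,310)), with the fingers overlapping its mouth. I use the depth data to see what is where.

Run:
```python
from h import *
c=shot('scene'); P=cloud(c); im=c['pixels'].astype(int)
X=P; m=(X[...,0]>.42)&(X[...,0]<.62)&(X[...,1]>-.005)&(X[...,1]<.12)&(X[...,2]>.02)&(X[...,2]<.2)
light=im.min(2)>95; dark=im.max(2)<60
for n,k in(('light',m&light),('dark>.1',m&dark&(X[...,2]>.1))):
    Q=X[k]; print(n,len(Q),np.round(np.percentile(Q,[1,50,99],axis=0),3).tolist())
for u,v in[(305,200),(308,214),(312,217),(302,226),(300,220),(295,214),(305,230),(303,238),(306,243),(317,224),(317,235)]:
    print((u,v),np.round(X[v,u],3),im[v,u])
```

```text
light 109 [[0.478, 0.022, 0.127], [0.513, 0.048, 0.131], [0.524, 0.084, 0.137]]
dark>.1 237 [[0.481, 0.01, 0.101], [0.505, 0.065, 0.154], [0.527, 0.097, 0.2]]
(305, 200) [0.512 0.065 0.215] [13 17 11]
(308, 214) [0.504 0.072 0.15 ] [43 45 45]
(312, 217) [0.491 0.076 0.129] [105 101  89]
(302, 226) [0.525 0.074 0.111] [60 62 56]
(300, 220) [0.524 0.063 0.127] [53 50 44]
(295, 214) [0.522 0.037 0.127] [67 65 58]
(305, 230) [0.521 0.084 0.098] [53 54 48]
(303, 238) [0.525 0.081 0.054] [70 67 58]
(306, 243) [0.514 0.084 0.019] [73 70 63]
(317, 224) [0.479 0.088 0.096] [56 56 50]
(317, 235) [0.464 0.078 0.008] [69 66 69]
```

The mould is upright (front face at x≈0.525) and the fingertips hover over its top, so the tips stand higher than tip_reach suggests. I back off and measure the actual tip height.

Emit:
servo_tool(
  motion=[
    [[1.5,0,-0.5,0,0.3],[3.5,0,-0.5,0,0.3],[5.5,0,0,0,0.3],[6.5,0,0,0,0.3],[6.5,0,0,0,0.3]],
  ],
)

```text
time_s: 3.4
eef_pos: [0.4251, 0.0586, 0.1374]
eef_rot: [-0.0, 0.054, 0.999, 0.0]
wrist_force: [0.0, 0.2, -0.7]
opening: 0.351
grasp_force: 0.0
```

Run:
```python
from h import *
goto(.43,.057,.12,83.8)
c=shot('scene'); P=cloud(c); im=c['pixels'].astype(int)
k=(P[...,0]>.38)&(P[...,0]<.46)&(P[...,1]>0)&(P[...,1]<.12)&(P[...,2]>.06)&(P[...,2]<.24)
for lo in np.arange(.09,.2,.01):
    Q=P[k&(P[...,2]>=lo)&(P[...,2]<lo+.01)]
    if len(Q): print(round(lo,2),len(Q),np.round(Q.min(0),3),np.round(Q.max(0),3))
cv2.imwrite('pics/s4.png',cv2.resize(c['pixels'][150:270,250:394,::-1],(720,600)))
t=shot('top'); PT=cloud(t); Z=PT[...,2]
m=(Z>.12)&(Z<.14)&(PT[...,0]>.44)&(PT[...,0]<.56)&(PT[...,1]>0)&(PT[...,1]<.1)
v,u=np.nonzero(m)
W=onplane(t,np.c_[u,v],.132)[:,:2]*1000
print(cv2.minAreaRect(W.astype(np.float32)),len(W))
```

```text
t 3.4 pos [0.4251 0.0586 0.1374] yawy 83.85 zaxis [-0.001  0.    -1.   ] open 0.351 F [ 0.   0.2 -0.7] tip 0.025
d cm [-0.5  -0.11  1.74] twist 0.05
0.13 12 [0.416 0.042 0.134] [0.442 0.081 0.14 ]
0.14 31 [0.417 0.033 0.14 ] [0.443 0.088 0.149]
0.15 25 [0.423 0.03  0.15 ] [0.441 0.089 0.16 ]
0.16 26 [0.422 0.031 0.16 ] [0.442 0.088 0.169]
0.17 24 [0.423 0.024 0.17 ] [0.443 0.088 0.18 ]
0.18 59 [0.423 0.013 0.18 ] [0.447 0.109 0.19 ]
0.19 44 [0.421 0.008 0.19 ] [0.447 0.113 0.2  ]
0.2 61 [0.422 0.002 0.2  ] [0.449 0.117 0.21 ]
((494.998779296875, 51.04468536376953), (63.68409729003906, 49.792301177978516), 83.94568634033203) 489
```

View pics/s4.png

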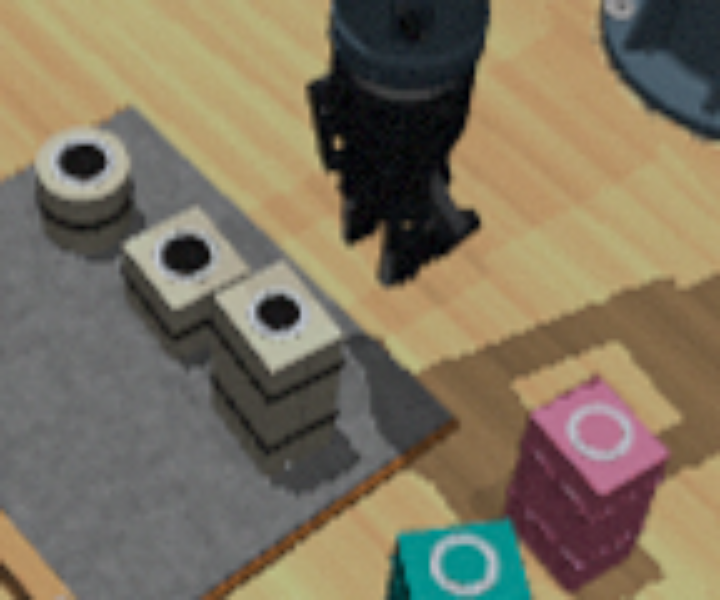

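The tips are really at z≈0.134, only about 3 mm below the TCP, and the mould is untouched (centre 495,51). I lower by 2.4 cm and push again.

Emit:
servo_tool(
  motion=[
    [[0,0,1.2,0,0.3],[0,0,2.4,0,0.3],[-1,0,2.4,0,0.3],[-2,0,2.4,0,0.3],[-3,0,2.4,0,0.3]],
  ],
)

```text
time_s: 4.0
eef_pos: [0.4575, 0.0549, 0.1136]
eef_rot: [0.0, 0.054, 0.999, -0.0]
wrist_force: [-0.3, 0.4, -0.3]
opening: 0.349
grasp_force: 0.0
```

Emit:
servo_tool(
  motion=[
    [[-0.5,0,0,0,0.3],[-1,0,0,0,0.3],[-1.5,0,0,0,0.3],[-2,0,0,0,0.3],[-2.5,0,0,0,0.3]],
  ],
)

```text
time_s: 4.5
eef_pos: [0.4813, 0.0524, 0.1136]
eef_rot: [0.0, 0.054, 0.999, -0.0]
wrist_force: [-0.8, -0.2, 1.7]
opening: 0.352
grasp_force: 0.5
```

Run:
```python
from h import *
goto(.50,.05,.115,83.8)
c=shot('scene'); P=cloud(c)
k=(P[...,0]>.44)&(P[...,0]<.66)&(P[...,1]>-.005)&(P[...,1]<.12)&(P[...,2]>.02)&(P[...,2]<.14)
for lo in np.arange(.02,.14,.02):
    Q=P[k&(P[...,2]>=lo)&(P[...,2]<lo+.02)]
    if len(Q): print(round(lo,2),len(Q),np.round(Q.min(0),3),np.round(Q.max(0),3))
```

```text
t 4.5 pos [0.4813 0.0524 0.1136] yawy 83.84 zaxis [ 0. -0. -1.] open 0.352 F [-0.8 -0.2  1.7] tip 0.025
d cm [-1.88 -0.04 -0.14] twist 0.04
0.02 50 [0.481 0.028 0.02 ] [0.531 0.09  0.04 ]
0.04 67 [0.486 0.019 0.04 ] [0.537 0.088 0.06 ]
0.06 66 [0.49 0.02 0.06] [0.54  0.087 0.08 ]
0.08 60 [0.495 0.019 0.08 ] [0.546 0.086 0.1  ]
0.1 89 [0.476 0.02  0.1  ] [0.551 0.087 0.12 ]
0.12 414 [0.478 0.019 0.12 ] [0.553 0.086 0.14 ]
```

It is tipping (the front face now leans by about 13°). I continue.

Emit:
servo_tool(
  motion=[
    [[-0.4,0,0,0,0.3],[-0.8,0,0,0,0.3],[-1.2,0,0,0,0.3],[-1.6,0,0,0,0.3],[-2,0,0,0,0.3]],
  ],
)

```text
time_s: 5.05
eef_pos: [0.5012, 0.0503, 0.1135]
eef_rot: [0.0, 0.054, 0.999, 0.0]
wrist_force: [0.0, 0.9, 0.6]
opening: 0.351
grasp_force: 0.0
```

Emit:
servo_tool(
  motion=[
    [[-0.4,0,0,0,0.3],[-0.8,0,0,0,0.3],[-1,0,0,0,0.3],[-1,0,0,0,0.3],[-1,0,0,0,0.3]],
  ],
)

```text
time_s: 5.55
eef_pos: [0.5106, 0.0493, 0.1134]
eef_rot: [-0.0, 0.054, 0.999, 0.0]
wrist_force: [0.1, 0.6, 0.2]
opening: 0.35
grasp_force: 0.0
```

Run:
```python
from h import *
goto(.50,.05,.115,83.8)
c=shot('scene'); P=cloud(c)
k=(P[...,0]>.44)&(P[...,0]<.66)&(P[...,1]>-.005)&(P[...,1]<.12)&(P[...,2]>.02)&(P[...,2]<.16)
for lo in np.arange(.02,.16,.02):
    Q=P[k&(P[...,2]>=lo)&(P[...,2]<lo+.02)]
    if len(Q): print(round(lo,2),len(Q),np.round(Q.min(0),3),np.round(Q.max(0),3))
```

```text
t 5.55 pos [0.5106 0.0493 0.1134] yawy 83.83 zaxis [-0.  0. -1.] open 0.35 F [0.1 0.6 0.2] tip 0.025
d cm [ 1.06 -0.04 -0.16] twist 0.03
0.02 143 [0.532 0.008 0.02 ] [0.65  0.083 0.04 ]
0.04 331 [0.525 0.007 0.04 ] [0.65  0.084 0.06 ]
0.06 576 [0.527 0.008 0.06 ] [0.648 0.082 0.067]
0.1 20 [0.505 0.029 0.11 ] [0.527 0.077 0.12 ]
0.12 43 [0.508 0.028 0.121] [0.528 0.08  0.139]
0.14 45 [0.511 0.025 0.14 ] [0.531 0.091 0.16 ]
```

It lies flat (top at z≈0.065, x 0.525–0.65). I retreat and measure it.

Emit:
servo_tool(
  motion=[
    [[1,0,0,0,0.3],[2.5,0,0,0,0.3],[4,0,0,0,0.3],[5,0,0,0,0.3],[5,0,0,0,0.3]],
  ],
)

```text
time_s: 6.1
eef_pos: [0.4594, 0.055, 0.1133]
eef_rot: [-0.0, 0.054, 0.999, 0.0]
wrist_force: [0.2, -0.2, 0.1]
opening: 0.349
grasp_force: 0.0
```

```bash
cat >> h.py <<'E'
def lying():
    c=shot('top'); P=cloud(c); Z=P[...,2]
    m=(Z>.052)&(Z<.072)&(P[...,0]>.5)&(P[...,0]<.69)&(P[...,1]>-.03)&(P[...,1]<.12)
    n,l,st,_=cv2.connectedComponentsWithStats(m.astype(np.uint8)); i=1+st[1:,4].argmax()
    v,u=np.nonzero(l==i); W=onplane(c,np.c_[u,v],.062)[:,:2]*1000
    r=cv2.minAreaRect(W.astype(np.float32)); print('rect',np.round(r[0],1),np.round(r[1],1),round(r[2],1),'z',np.median(Z[l==i]),'n',len(u))
    print(np.round(cv2.boxPoints(r),1).tolist())
    # batten near edge on top z .037, fit line
    b=(Z>.028)&(Z<.046)&(P[...,0]>.65)&(P[...,0]<.7)&(P[...,1]>-.2)&(P[...,1]<.11)
    us=[];vs=[]
    for uu in range(c['pixels'].shape[1]):
        vv=np.nonzero(b[:,uu])[0]
        if len(vv)>3: us.append(uu);vs.append(vv.max()+.5)
    L=onplane(c,np.c_[us,vs],.037); p=np.polyfit(L[:,1],L[:,0],1); res=L[:,0]-np.polyval(p,L[:,1])
    k=abs(res)<.003; p=np.polyfit(L[k,1],L[k,0],1)
    print('batten near x at y=.04:',round(float(np.polyval(p,.04)),4),'yaw deg',round(float(-np.degrees(np.arctan(p[0]))),2))
E
python3 -c "
from h import *
lying(); goto(.485,.047,.04,91)"
```

```text
rect [583.1  41.8] [ 64.4 120.1] 84.0 z 0.06210542724732483 n 1033
[[520.0, 16.100000381469727], [639.5, 3.5], [646.2000122070312, 67.5999984741211], [526.7000122070312, 80.0999984741211]]
batten near x at y=.04: 0.6676 yaw deg 0.75
t 6.15 pos [0.4606 0.0547 0.1137] yawy 83.84 zaxis [ 0. -0. -1.] open 0.344 F [-0.1 -0.4 -0.4] tip 0.025
d cm [-2.51 -0.51  7.37] twist -7.16
```

Emit:
servo_tool(
  motion=[
    [[0,-0.3,2,-3.5,0.3],[0,-0.5,4.5,-7.2,0.3],[0,-0.8,7,-7.2,0.3],[-1,-0.8,7.5,-7.2,0.3],[-2.5,-0.8,7.5,-7.2,0.3]],
  ],
)

```text
time_s: 6.65
eef_pos: [0.4849, 0.044, 0.0377]
eef_rot: [-0.001, -0.009, 1.0, 0.0]
wrist_force: [0.5, -0.1, 0.6]
opening: 0.35
grasp_force: 0.0
```

```bash
python3 -c "
from h import *
goto(.537,.045,.038,91)"
```

```text
t 6.65 pos [0.4849 0.044  0.0377] yawy 91.0 zaxis [-0.002  0.    -1.   ] open 0.35 F [ 0.5 -0.1  0.6] tip 0.025
d cm [-5.21  0.01 -0.04] twist -0.0
```

Emit:
servo_tool(
  motion=[
    [[-0.8,0,0,0,0.3],[-1.6,0,0,0,0.3],[-2.2,0,0,0,0.3],[-2.8,0,0,0,0.3],[-3.2,0,0,0,0.3]],
  ],
)

```text
time_s: 7.15
eef_pos: [0.5164, 0.0446, 0.0384]
eef_rot: [-0.001, -0.009, 1.0, -0.0]
wrist_force: [-4.8, -1.3, 3.7]
opening: 0.348
grasp_force: 2.4
```

Emit:
servo_tool(
  motion=[
    [[-0.4,0,0,0,0.3],[-0.8,0,0,0,0.3],[-1.2,0,0,0,0.3],[-1.5,0,0,0,0.3],[-1.8,0,0,0,0.3]],
  ],
)

```text
time_s: 7.65
eef_pos: [0.5346, 0.0449, 0.0384]
eef_rot: [-0.001, -0.009, 1.0, -0.0]
wrist_force: [-5.1, -0.5, 2.7]
opening: 0.351
grasp_force: 2.2
```

```bash
python3 -c "
from h import *
goto(.537,.045,.038,91);lying()"
```

```text
t 7.65 pos [0.5346 0.0449 0.0384] yawy 91.04 zaxis [-0.001 -0.    -1.   ] open 0.351 F [-5.1 -0.5  2.7] tip 0.025
d cm [-0.24  0.01  0.04] twist 0.04
rect [636.8  47.8] [57.8 62.8] 0.3 z 0.06234557343766835 n 480
[[607.7999877929688, 79.0], [608.0999755859375, 16.200000762939453], [665.9000244140625, 16.5], [665.5999755859375, 79.4000015258789]]
batten near x at y=.04: 0.6697 yaw deg 0.02
```

Emit:
servo_tool(
  motion=[
    [[-0.1,0,0,0,0.3],[-0.2,0,0,0,0.3],[-0.3,0,0,0,0.3]],
  ],
)

```text
time_s: 8.0
eef_pos: [0.5365, 0.0449, 0.0382]
eef_rot: [-0.002, -0.009, 1.0, -0.0]
wrist_force: [-10.0, -2.0, 9.8]
opening: 0.35
grasp_force: 5.7
```

Emit:
servo_tool(
  motion=[
    [[-0.1,0,0,0,0.3],[-0.1,0,0,0,0.3]],
  ],
)

```text
time_s: 8.2
eef_pos: [0.5365, 0.0449, 0.038]
eef_rot: [-0.003, -0.009, 1.0, -0.0]
wrist_force: [-12.5, -1.7, 7.6]
opening: 0.352
grasp_force: 6.1
```

The force is rising and the motion has stopped, so the mould is against the batten. I retreat and check.

Emit:
servo_tool(
  motion=[
    [[1,0,0,0,0.3],[3,0,0,0,0.3],[6,0,0,0,0.3],[7,0,-4,0,0.3],[8,0,-8,0,0.3]],
  ],
)

```text
time_s: 8.7
eef_pos: [0.4574, 0.0439, 0.1184]
eef_rot: [-0.001, -0.009, 1.0, 0.0]
wrist_force: [1.5, 0.6, 0.6]
opening: 0.346
grasp_force: 0.0
```

Emit:
servo_tool(
  motion=[
    [[3,0,-4,0,0.3],[3,0,-8,0,0.3],[3,0,-8,0,0.3]],
  ],
)

```text
time_s: 9.0
eef_pos: [0.4328, 0.0426, 0.2046]
eef_rot: [0.007, -0.009, 1.0, -0.001]
wrist_force: [1.4, -0.1, 0.2]
opening: 0.353
grasp_force: 0.0
```

Run:
```python
from h import *
lying()
c=shot('top'); P=cloud(c); Z=P[...,2]
m=(Z>.055)&(Z<.09)&(P[...,0]>.43)&(P[...,0]<.53)&(P[...,1]<-.005)&(P[...,1]>-.2)
n,l,st,_=cv2.connectedComponentsWithStats(m.astype(np.uint8))
for i in range(1,n):
    if st[i,4]>60:
        v,u=np.nonzero(l==i); print(cv2.minAreaRect((onplane(c,np.c_[u,v],.072)[:,:2]*1000).astype(np.float32)))
cv2.imwrite('pics/end.png',cv2.resize(c['pixels'][150:275,225:370,::-1],(696,600),interpolation=2))
```

```text
rect [606.7  47.5] [117.9  62.9] 0.4 z 0.06210355020669132 n 1016
[[547.5999755859375, 78.5], [548.0, 15.600000381469727], [665.9000244140625, 16.5], [665.5, 79.4000015258789]]
batten near x at y=.04: 0.6697 yaw deg -0.03
((489.01544189453125, -151.4944305419922), (59.42734909057617, 59.25299072265625), 89.8677978515625)
((483.85626220703125, -49.978614807128906), (62.10374450683594, 57.751041412353516), 84.79743194580078)
```

View pics/end.png

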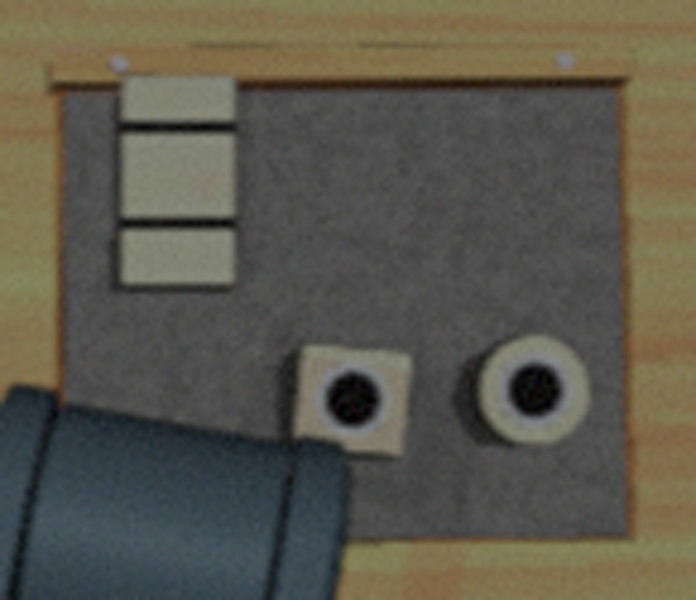

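The picture shows the mould lying flat and square at (178,180), with its mouth end touching the batten at row ~78. The two short moulds are unmoved at (352,398) and (535,390).

```bash
python3 -c "
from bench import ctrl
print(ctrl.hand_in())"
```

```text
the job is handed in; nothing more can be done
None
```

The job is handed in (no verdict came back): my last check showed the tall mould lying flat on the felt, broad side down, mouth end square against the batten, with both short moulds unmoved and the arm clear.

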